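Close the washed storage jars, each with its own lid

ROBOT

A 6-joint arm with a two-finger parallel gripper is mounted at the origin on a cart in front of the work surface, level with it; the furniture and walls round the work are solid. World frame = base frame: x ahead of the robot, y to its left, z up, the work surface at z = 0. Lengths are in m, angles in rad, forces in N, time in s.
With the tool pointing down it reaches from about 0.35 to 0.775 m from the base axis. Payload 5.5 kg.
Tool frame: the origin (TCP) lies where the fingers leave the gripper's body, on its centre line; the fingertips stand env.tip_reach ahead of it and the grasp point (between the pads) lies 54 mm ahead of it (env.tip_reach is the distance from the TCP to the fingertips, in m); z points along the fingers, y is the line along which they close (so a half turn about z gives the same grasp; the last joint's range is limited). The gripper opens to 85 mm and grips with 20 to 120 N. Pads are 22 mm wide; open, the fingers measure 114 mm over their backs; the gripper's body (76 mm by 85 mm) begins 54 mm behind the grasp point. The pads swing forward as they close: fully open they stand 13 mm farther back than shut.
Start: joints at [-1.247, 0.313, 0.046, 1.304, 0, 1.431], TCP at [0.257, -0.514, 0.304] pointing down, gripper open.
Joint ranges: [-2.76, 2.76], [-0.86, 1.69], [-1.03, 1.26], [-2.2, 2.34], [-1.47, 1.5], [-3.14, 3.14]. Speed limits (rad/s): [2.57, 2.57, 3.14, 3.14, 3.14, 3.14].

INTERFACE

Orientations are given as a unit quaternion [w, x, y, z].
In Python, from workcell import status, optics, hand_in, env gives the robot as it stands.
- The arm moves only by the shell command python3 -m handwheel 'ROWS' [FORCE]. ROWS is a JSON object whose one key "deltas" holds a list of rows, each a list of 5 numbers: the opening, from -1 (shut) to 1 (fully open), then the shift along the tool's x, y, z in units of 40 mm (1.0 is 40 mm), then the turn about the tool's z in units of 10 degrees (1.0 is 10 degrees). In form: {"deltas": [[jaw, x, y, z, roll], ...]}. A call has 1 to 20 rows; each row shifts and turns the commanded pose from where the row before left it, along the tool's axes as they then stand; what a row does not reach is not made up. A row lasts 1/8 s, in which the tool goes at most 62.5 mm and 10.7 degrees, less where a joint would pass 70% of its speed; a pose out of reach is approached as far as the arm can. A call is refused whole if a number of a shift passes 1 or a number of a turn 1, either way. A call with a gripper value outside its range is refused whole. The fingers move at their own pace and stop on an object; FORCE is the grip in N (left out, the last holds). Time passes only in rows, so rows that do not move let the fingers close. It gives the time, the measured TCP pose, the force, the opening and the grip force at its end, in the units of the state.
- status.get_state(): the state, without advancing time (a new reading comes with each control period).
- optics.read_camera(name): name is "side" or "top" or "wrist"; returns a dict with "frame" (420x560x3 uint8, red, green, blue), "depth" (420x560 float32, m along the optical axis (not along the pixel's ray), 0 where there is no reading), "vfov" (degrees; the focal length in pixels is half the picture's height over the tangent of half this angle, whatever the lens; pixels are square), "cx", "cy" (the principal point, pixels), "k1" (the pictures are not rectified: a ray, as slopes to the right and down, at radius r is drawn at 1 + k1 r^2 times it, then the intrinsics apply), "origin" and "attitude" of the camera in the world. Camera axes: x right, y down, z forward; pixel columns grow to the right and rows downward; lengths in m; the calibration is good to about 2 mm. A picture is of the moment at which its call begins.
- hand_in(): hands the job in; it is judged then, once.
The state is a dict: "clock": time; "joint_pos": joint angles; "qvel": joint speeds; "tau": joint torques, N m; "tcp_pos": TCP position; "orientation": TCP orientation; "wrist_force": force on the tool from outside, world axes, zero at the start; "ft_torque": the same for the moment, N m; "finger_gap": finger opening in m; "grip_force": force on a finger pad.
Only numpy, scipy, OpenCV 4.12 (cv2) and the standard library are available. Lean on these libraries where they do the work, as an engineer would, in place of code of your own. Each camera call takes 0.05 s, during which the arm holds its last target. There are 200 camera calls.

TASK

The four white storage jars are washed and dry and are to go back into the cupboard closed: put each wooden lid on the jar it was made for, so that its plug is in the mouth and it lies flat on the rim all round. Lower the lids into place, do not drop them; leave the jars upright where they stand, and leave the spice jar among them alone.

Things in the scene. Friction and masses are not known exactly. Their poses are not given: they have to be found in the camera images.
- large_round_jar: the larger of the two round jars: white ceramic, open at the top, empty, loose on the table, 0.35 kg; round, 84 mm across, 74 mm high, wall 6 mm, mouth 72 mm across. Origin: centre of its underside; z up. Its yaw means nothing.
- large_round_lid: lid of the larger of the two round jars: light wood, lying knob up, 0.07 kg. Plate round, 88 mm across, 8 mm thick; under it a plug 59 mm across, 10 mm deep; central round knob 22 mm wide, 26 mm high. Origin: centre of the plug's underside, z up: plate top at 18 mm, grip the knob at 31 to 40 mm, knob top 44 mm. Seated: origin 64 mm above the jar's. Yaw means nothing.
- small_round_jar: the smaller of the two round jars: white ceramic, open at the top, empty, loose on the table, 0.35 kg; round, 62 mm across, 64 mm high, wall 6 mm, mouth 50 mm across. Origin: centre of its underside; z up. Its yaw means nothing.
- small_round_lid: lid of the smaller of the two round jars: light wood, lying knob up, 0.07 kg. Plate round, 66 mm across, 8 mm thick; under it a plug 37 mm across, 10 mm deep; central round knob 22 mm wide, 26 mm high. Origin: centre of the plug's underside, z up: plate top at 18 mm, grip the knob at 31 to 40 mm, knob top 44 mm. Seated: origin 54 mm above the jar's. Yaw means nothing.
- square_jar: the square jar: white ceramic, open at the top, empty, loose on the table, 0.35 kg; 68 mm along its own x by 68 mm along its own y, corners rounded, 70 mm high, wall 6 mm, mouth 56 x 56 mm. Origin: centre of its underside; z up.
- square_lid: lid of the square jar: light wood, lying knob up, 0.07 kg. Plate 72 mm (own x) by 72 mm (own y), 8 mm thick; under it a plug 43 x 43 mm, 10 mm deep; central round knob 22 mm wide, 26 mm high. Origin: centre of the plug's underside, z up: plate top at 18 mm, grip the knob at 31 to 40 mm, knob top 44 mm. Seated: origin 60 mm above the jar's. Fits at any quarter turn.
- oblong_jar: the oblong jar: white ceramic, open at the top, empty, loose on the table, 0.35 kg; 58 mm along its own x by 84 mm along its own y, corners rounded, 54 mm high, wall 6 mm, mouth 46 x 72 mm. Origin: centre of its underside; z up.
- oblong_lid: lid of the oblong jar: light wood, lying knob up, 0.07 kg. Plate 62 mm (own x) by 88 mm (own y), 8 mm thick; under it a plug 33 x 59 mm, 10 mm deep; central round knob 22 mm wide, 26 mm high. Origin: centre of the plug's underside, z up: plate top at 18 mm, grip the knob at 31 to 40 mm, knob top 44 mm. Seated: origin 44 mm above the jar's. Fits either way round.
- spice_jar: a closed spice jar with a dark cap that stands among the jars and lids, 40 mm across, 102 mm high, loose; no part of the job, to be left alone. Origin: centre of its underside. (Not listed: a fruit basket, water bottle and other fixed things up to 270 mm high stand to the right of y = -0.06 m; a flat packet and scissors lie in front of x = 0.38 m.)

How it is judged:
By the outcome, as a careful person would: the job done as asked, in the order asked, and still so for the second after the job is handed in, with the robot touching nothing.
It also fails if it takes over 83 s, if anything falls off the work surface, if the arm or the gripper's body presses on something with over 40 N, if the wrist force passes 120 N, or if a joint passes its speed limit or range.

## Working session

There is one attempt and no reset: what is moved stays moved. The work goes in short steps, Python scripts to look and compute and a shell command to move; the robot and the scene stay as the last step left them, time stands still between calls to the robot, and variables do not carry over. Pictures are saved under pics/ and viewed, at most 14 in all, crops included, and the job is handed in when it is done.

```bash
mkdir -p pics; ls; cat > h.py <<'E'
import numpy as np, cv2
from scipy.spatial.transform import Rotation as R
from workcell import status, optics, env
def cam(n):
    c=optics.read_camera(n); q=np.array(c["attitude"],float)
    c["R"]=R.from_quat(q[[1,2,3,0]]).as_matrix() if q.size==4 else q.reshape(3,3)
    c["f"]=c["frame"].shape[0]/2/np.tan(np.radians(c["vfov"])/2); return c
def rays(c,uv):
    f=c["f"];K=np.array([[f,0,c["cx"]],[0,f,c["cy"]],[0,0,1.]])
    p=cv2.undistortPoints(np.array(uv,float).reshape(-1,1,2),K,np.array([c["k1"],0,0,0.])).reshape(-1,2)
    return np.c_[p,np.ones(len(p))]
def plane(c,uv,z):
    d=rays(c,uv)@c["R"].T; o=np.array(c["origin"]); return o+d*((z-o[2])/d[:,2])[:,None]
def cloud(c):
    h,w=c["depth"].shape; u,v=np.meshgrid(np.arange(w),np.arange(h))
    r=rays(c,np.c_[u.ravel(),v.ravel()])*c["depth"].reshape(-1,1)
    return (r@c["R"].T+np.array(c["origin"])).reshape(h,w,3)
def save(c,n): cv2.imwrite("pics/"+n+".png",c["frame"][:,:,::-1])
E
python3 - <<'E'
from h import *
import pickle
for n in("top","side"):
    c=cam(n);save(c,n+"0");pickle.dump(c,open(n+"0.pkl","wb"));print(n,c["origin"],c["attitude"],c["vfov"],c["cx"],c["cy"],c["k1"],(c["depth"]>0).mean())
print(status.get_state(),env.tip_reach)
E
```

```text
pics
top [0.41410503 0.11374485 0.87796311] [ 0.06753602 -0.6993131   0.70982244 -0.05051907] 50.83351469772481 286.02867561266515 215.10986369716926 -0.0665386930718299 0.9958971088435374
side [0.44019017 0.92452921 0.31797015] [ 0.0346562  -0.04738436  0.80528708 -0.58997152] 43.86236087613266 273.138035186105 211.50382391135187 -0.19470679357415485 0.9961734693877551
{'clock': 0.1, 'joint_pos': array([-1.24661663e+00,  3.13923710e-01,  4.50730119e-02,  1.30361250e+00,
        4.50927871e-05,  1.43118653e+00]), 'qvel': array([ 0.00075955, -0.00214633,  0.00107159,  0.00054879,  0.00080587,
       -0.00025142]), 'tau': array([ 2.03061689e-03, -4.81725061e+01,  2.99243063e+01,  1.27526291e-02,
       -1.13930589e-04,  5.98733521e-06]), 'tcp_pos': array([ 0.25710419, -0.51392741,  0.30309085]), 'orientation': array([-8.31964581e-04,  9.73232354e-01,  2.29821866e-01, -5.43537763e-05]), 'wrist_force': array([-0.34034993,  0.44822588,  0.39279902]), 'ft_torque': array([ 0.00124237,  0.05649023, -0.02369228]), 'grip_force': 0.0, 'finger_gap': 0.0856337692063699} 0.0726
```

View pics/top0.png

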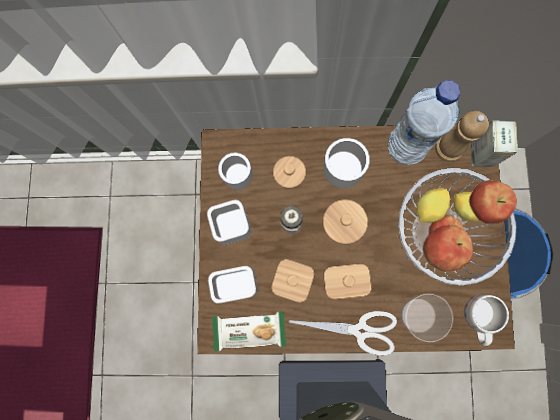

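View pics/side0.png

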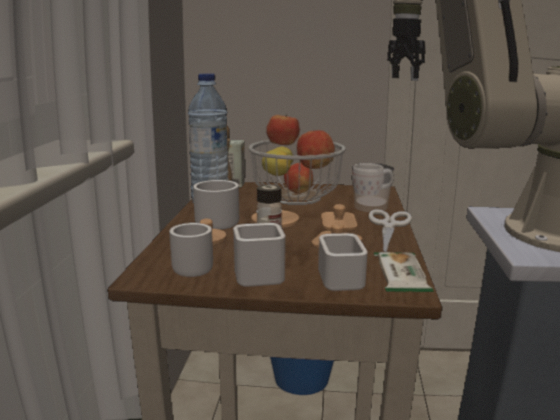

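The top view shows these jars:
- small round (235,170)
- large round (347,160)
- square (228,222)
- oblong (233,285)

The lids are small (290,172), large (345,222), square (293,281) and oblong (348,281). The spice jar is at (291,217).

The side view agrees. The arm is parked at the upper right, above the basket.

```bash
cat > m.py <<'E'
from h import *
import pickle
def loc(P,mask):
    p=P[mask]; r=cv2.minAreaRect((p[:,:2]*1000).astype(np.float32)); e=cv2.minEnclosingCircle((p[:,:2]*1000).astype(np.float32))
    return np.round(r[0],1),np.round(r[1],1),round(r[2],1),"circ",np.round(e[0],1),round(e[1],1),"z",np.round(np.median(p[:,2])*1000,1),len(p)
def measure(c):
    P=cloud(c); px=dict(SRJ=(235,170,64),LRJ=(347,160,74),SQJ=(228,222,70),OBJ=(233,285,54),SRL=(290,172,18),LRL=(345,222,18),SQL=(293,281,18),OBL=(348,281,18),SPICE=(291,217,102))
    for k,(u,v,h) in px.items():
        c0=plane(c,[(u,v)],h/1000)[0]
        near=np.hypot(P[...,0]-c0[0],P[...,1]-c0[1])<.058
        m=near&(abs(P[...,2]*1000-h)<5)
        m=cv2.morphologyEx(m.astype(np.uint8),cv2.MORPH_OPEN,np.ones((2,2)))
        n,l,s,ce=cv2.connectedComponentsWithStats(m); m=l==1+np.argmax(s[1:,4])
        print(k,np.round(c0*1000)[:2],*loc(P,m))
        if k[-1]=="L":
            kn=near&(abs(P[...,2]-.044)<.004); print("   knob",P[kn].mean(0).round(4) if kn.any() else None,kn.sum())
if __name__=="__main__": measure(pickle.load(open("top0.pkl","rb")))
E
python3 m.py
```

```text
SRJ [641. 229.] [643.6 229.2] [58.4 60.3] 12.7 circ [647.6 227.8] 34.5 z 61.6 293
LRJ [653.  16.] [571.8  65.3] [ 82.7 319.4] 58.4 circ [556.4  40.2] 160.2 z 71.5 286
SQJ [539. 240.] [481.5 205.3] [211.8  82.5] 32.3 circ [488.4 194.1] 109.4 z 68.1 415
OBJ [424. 233.] [429.8 197.3] [ 58.  159.9] 9.3 circ [420.6 195.7] 82.2 z 52.0 426
SRL [647. 124.] [545.8 125.3] [ 62.9 262.8] 88.9 circ [545.6 120.9] 131.7 z 16.9 708
   knob [0.6474 0.126  0.0427] 75
LRL [544.  18.] [490.2  36.3] [ 87.2 198.8] 68.2 circ [491.3  45.1] 103.3 z 16.8 1397
   knob [0.5444 0.0182 0.0425] 81
SQL [430. 122.] [430.  120.7] [70.9 70.8] 71.3 circ [429.9 120.2] 42.8 z 16.9 1161
   knob [0.4318 0.1221 0.0426] 79
OBL [429.  16.] [425.3  41.6] [ 62.2 145.6] 4.7 circ [425.8  41.1] 73.6 z 17.0 1288
   knob [0.4299 0.0177 0.0427] 84
SPICE [542. 123.] [493.2 125.1] [ 38.4 155.1] 84.2 circ [491.4 107.7] 77.6 z 100.4 385
```

```bash
sed -i 's/m=l==1+np.argmax(s\[1:,4\])/m=(l==1+np.argmax(s[1:,4]))\&near\&(abs(P[...,2]*1000-h)<5)/' m.py; python3 m.py|grep -v knob
```

```text
SRJ [641. 229.] [643.6 229.2] [59.3 58.7] 79.8 circ [643.7 229.3] 30.3 z 62.6 212
LRJ [653.  16.] [660.8   9.6] [79.5 65. ] 43.1 circ [655.4  15.2] 41.0 z 72.5 194
SQJ [539. 240.] [541.7 240.4] [65.9 67. ] 15.9 circ [541.1 239.8] 41.6 z 68.7 299
OBJ [424. 233.] [425.3 234.3] [55.5 82.8] 10.6 circ [423. 234.] 44.7 z 53.0 298
SRL [647. 124.] [646.5 124.6] [60.5 61.3] 88.8 circ [646.9 125. ] 32.4 z 17.0 641
LRL [544.  18.] [544.3  16.6] [81.1 84.1] 88.5 circ [543.  17.] 43.5 z 16.9 1311
SQL [430. 122.] [431.1 121.8] [67.5 69.6] 70.3 circ [430. 121.] 42.1 z 17.0 1075
OBL [429.  16.] [428.5  17. ] [59.7 86.7] 5.2 circ [428.   16.8] 47.0 z 17.1 1200
SPICE [542. 123.] [542.2 121.1] [35.7 36.6] 89.1 circ [542.2 121.3] 19.4 z 100.6 354
```

```bash
python3 -m handwheel '{"deltas": [[0.2,0,0,-0.6,0],[0.2,0,0,-0.6,0],[0.2,0,0,-0.6,0],[0.2,0,0,0,-1],[0.2,0,0,0,-1],[0.2,0,0,0,-1],[0.2,0,0,0,-1],[0.2,0,0,0,-1],[0.2,0,0,0,-1],[0.2,0,0,0,-0.34],[0.2,0,0,0,0]]}' 30
cat > d.py <<'E'
import sys
from h import *
s=status.get_state(); Q=R.from_quat(np.array(s["orientation"])[[1,2,3,0]]); M=Q.as_matrix()
t=np.array([float(a) for a in sys.argv[1:4]])/1000
print("t",s["clock"],"tcp",np.round(s["tcp_pos"]*1000,1),"yaw",np.degrees(np.arctan2(M[1,0],M[0,0])).round(2),"tilt",np.degrees(np.arccos(-M[2,2])).round(2),"delta units",np.round(M.T@(t-s["tcp_pos"])/.04,2),"gap",s["finger_gap"],"F",np.round(s["wrist_force"],1))
E
python3 d.py 430 18 360
```

```text
clock: 1.48
tcp_pos: [0.2572, -0.5141, 0.3754]
orientation: [-0.0, 0.708, 0.707, 0.0]
wrist_force: [0.1, -0.2, 0.1]
finger_gap: 0.0513
grip_force: 0.0
t 1.475 tcp [ 257.2 -514.1  375.4] yaw 89.93 tilt 0.05 delta units [13.31  4.3   0.4 ] gap 0.05131691533392637 F [ 0.1 -0.2  0.1]
```

```bash
python3 -m handwheel '{"deltas": [[0.2,0.83,0.27,0,0],[0.2,0.83,0.27,0,0],[0.2,0.83,0.27,0,0],[0.2,0.83,0.27,0,0],[0.2,0.83,0.27,0,0],[0.2,0.83,0.27,0,0],[0.2,0.83,0.27,0,0],[0.2,0.83,0.27,0,0],[0.2,0.83,0.27,0,0],[0.2,0.83,0.27,0,0],[0.2,0.83,0.27,0,0],[0.2,0.83,0.27,0,0],[0.2,0.83,0.27,0,0],[0.2,0.83,0.27,0,0],[0.2,0.83,0.27,0,0],[0.2,0.83,0.27,0,0],[0.2,0,0,0.5,0],[0.2,0,0,0.5,0],[0.2,0,0,0,0],[0.2,0,0,0,0]]}' 30
python3 d.py 430 18 250
python3 - <<'E'
from h import *
c=cam("wrist");save(c,"w1");print(c["origin"],c["R"].round(3))
import pickle;pickle.dump(c,open("w1.pkl","wb"))
P=cloud(c)
for h in(.044,.018):
    m=abs(P[...,2]-h)<.004
    n,l,s,ce=cv2.connectedComponentsWithStats(m.astype(np.uint8))
    for i in range(1,n):
        if s[i,4]>150: q=P[l==i]; r=cv2.minAreaRect((q[:,:2]*1000).astype(np.float32)); print(h,s[i,4],ce[i].round(),q.mean(0).round(4),r)
E
```

```text
clock: 3.98
tcp_pos: [0.4304, 0.0167, 0.3365]
orientation: [0.0, 0.708, 0.707, 0.0]
wrist_force: [-0.2, -0.6, 0.9]
finger_gap: 0.051
grip_force: 0.0
t 3.975 tcp [430.4  16.7 336.5] yaw 89.93 tilt 0.03 delta units [ 0.03 -0.01  2.16] gap 0.05102330905424246 F [-0.2 -0.6  0.9]
[0.43028816 0.0929533  0.40635356] [[ 1.    -0.002 -0.   ]
 [-0.002 -0.955 -0.298]
 [ 0.001  0.298 -0.955]]
0.044 335 [490.  69.] [0.6461 0.125  0.0431] ((646.9071044921875, 124.92891693115234), (20.074134826660156, 19.838890075683594), 49.928009033203125)
0.044 326 [280.  73.] [0.4314 0.1217 0.043 ] ((431.0677490234375, 121.51864624023438), (19.70921516418457, 20.235065460205078), 0.44806838035583496)
0.044 266 [453. 164.] [0.6233 0.0274 0.044 ] ((629.9908447265625, 25.113388061523438), (80.79463195800781, 29.889148712158203), 67.1572494506836)
0.044 351 [502. 182.] [0.6814 0.0061 0.044 ] ((674.396728515625, 7.657627105712891), (72.30784606933594, 32.62001037597656), 70.26342010498047)
0.044 261 [277. 174.] [0.4282 0.0161 0.0432] ((428.3630676269531, 15.681367874145508), (20.033004760742188, 19.86092758178711), 
[... 938 characters left out ...]
 0.0179] ((544.6605834960938, 16.006668090820312), (86.5322494506836, 88.05119323730469), 0.3695696294307709)
0.018 217 [441. 161.] [0.6224 0.0261 0.0181] ((627.4808959960938, 22.263586044311523), (78.77738189697266, 26.695653915405273), 74.68223571777344)
0.018 269 [489. 177.] [0.6832 0.0062 0.0181] ((679.2756958007812, 6.250850677490234), (67.36031341552734, 23.13411521911621), 71.75436401367188)
0.018 246 [467. 255.] [ 0.6729 -0.0962  0.019 ] ((677.8812866210938, -99.12249755859375), (77.1076431274414, 26.92024803161621), 49.573062896728516)
0.018 191 [228. 361.] [ 0.3563 -0.2647  0.018 ] ((357.2179870605469, -263.16864013671875), (15.21640682220459, 50.93748474121094), 77.83446502685547)
```

View pics/w1.png

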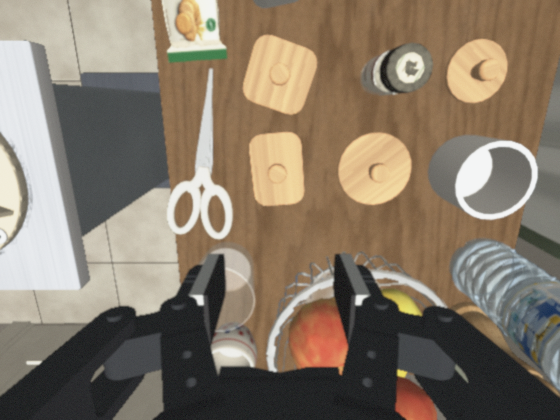

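The wrist view shows the oblong lid knob at (277,174), square (280,73), large (380,174) and small (490,69). All positions agree with the top view within 2 mm. I'll do the oblong lid first.

```bash
python3 -m handwheel '{"deltas": [[0.2,0,-0.05,0.9,0],[0.2,0,0,0.9,0],[0.2,0,0,0.9,0],[0.2,0,0,0.9,0],[0.2,0,0,0.9,0],[0.2,0,0,0.8,0],[0.2,0,0,0.5,0],[0.2,0,0,0.26,0],[0.2,0,0,0,0],[0.2,0,0,0,0],[-1,0,0,0,0],[-1,0,0,0,0],[-1,0,0,0,0],[-1,0,0,0,0],[-1,0,0,0,0]]}' 35
python3 d.py 428.5 16.3 94
```

```text
clock: 5.9
tcp_pos: [0.4287, 0.0167, 0.0941]
orientation: [0.001, 0.707, 0.707, 0.0]
wrist_force: [-1.9, 0.0, 6.5]
finger_gap: 0.0205
grip_force: 34.1
t 5.9 tcp [428.7  16.7  94.1] yaw 89.97 tilt 0.07 delta units [-0.01 -0.01  0.  ] gap 0.020501354557238848 F [-1.9  0.   6.5]
```

```bash
python3 -m handwheel '{"deltas": [[-1,0,0,-0.3,0],[-1,0,0,-0.7,0],[-1,0,0,-0.9,0],[-1,0,0,-0.9,0],[-1,0,0,-0.9,0],[-1,0,0,-0.3,0],[-1,0.6,0,0,0],[-1,0.8,0,0,0],[-1,0.8,0,0,0],[-1,0.6,0,0,0],[-1,0,0,0,0],[-1,0,0,0,0]]}' 35
cat > w.py <<'E'
# rims at heights h (mm) and held/placed lids seen by the wrist camera
import sys
from h import *
c=cam("wrist"); 
if len(sys.argv)>2: save(c,sys.argv[2])
P=cloud(c); V=c["frame"].astype(int)
for h in map(float,sys.argv[1].split(",")):
    m=abs(P[...,2]*1000-h)<3
    n,l,s,ce=cv2.connectedComponentsWithStats(m.astype(np.uint8))
    for i in range(1,n):
        if s[i,4]>250: q=P[l==i]; r=cv2.minAreaRect((q[:,:2]*1000).astype(np.float32)); e=cv2.minEnclosingCircle((q[:,:2]*1000).astype(np.float32)); print(h,s[i,4],ce[i].round(),"zmed",np.median(q[:,2]).round(4),*[np.round(a,1) for a in r],"circ",np.round(e[0],1),round(e[1],1),"rgb",V[l==i].mean(0).round())
E
python3 w.py 54,70,149 w2; python3 d.py 424.5 234.2 224
```

```text
clock: 7.4
tcp_pos: [0.4279, 0.1285, 0.2529]
orientation: [-0.0, 0.707, 0.707, -0.001]
wrist_force: [-0.0, -0.4, -1.5]
finger_gap: 0.0208
grip_force: 34.4
54.0 2722 [274.  57.] zmed 0.0534 [424.2 234.9] [58.7 83.9] 10.3 circ [423.9 234.9] 45.7 rgb [220. 220. 216.]
54.0 449 [464.  35.] zmed 0.0541 [555.1 252.8] [35.8 67.7] 46.7 circ [545.4 242.6] 34.0 rgb [93. 92. 87.]
54.0 434 [532.  69.] zmed 0.054 [624.4 226.9] [24.  58.8] 7.2 circ [636.3 228.4] 29.4 rgb [97. 95. 90.]
54.0 441 [496. 291.] zmed 0.0541 [633.7  31.6] [80.3 31.3] 50.7 circ [645.8  21.7] 40.1 rgb [105. 103.  98.]
54.0 493 [537. 327.] zmed 0.054 [671.4   0.9] [70.  31.4] 51.4 circ [660.2   9.8] 35.0 rgb [104. 102.  97.]
70.0 2744 [439.  53.] zmed 0.0695 [542.4 240.8] [68.6 67.9] 16.0 circ [541.7 239.9] 42.0 rgb [217. 217. 214.]
70.0 576 [508. 301.] zmed 0.0704 [633.5  30.7] [80.5 32.4] 52.8 circ [646.3  20.9] 40.3 rgb [123. 121. 116.]
70.0 344 [534. 350.] zmed 0.0702 [655.2 -13.8] [63.3 19. ] 2.0 circ [654.9  -5.1] 31.7 rgb [125. 123. 118.]
t 7.45 tcp [428.1 128.2 253. ] yaw 89.94 tilt 0.06 delta units [ 2.65 -0.09  0.72] gap 0.020616195989457426 F [ 0.3  0.9 -0.3]
```

View pics/w2.png

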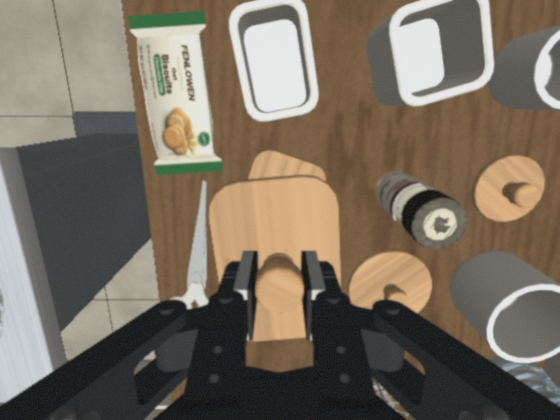

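```bash
python3 w.py 177; python3 d.py 424.2 234.7 224
```

```text
177.0 10060 [276. 221.] zmed 0.1769 [426.4 141.1] [62.4 60.4] 4.1 circ [428.9 138.6] 39.8 rgb [208. 169. 125.]
177.0 1537 [279. 324.] zmed 0.177 [428.1  94.3] [25.9 27.6] 87.5 circ [426.9  94.5] 17.3 rgb [204. 165. 122.]
t 7.5 tcp [428.2 128.1 253.2] yaw 89.92 tilt 0.04 delta units [ 2.66 -0.1   0.73] gap 0.020649908276815107 F [0.4 0.1 0.1]
```

```bash
python3 -m handwheel '{"deltas": [[-1,0.6,0,0,0],[-1,0.8,-0.1,0,0],[-1,0.8,0,0,0],[-1,0.46,0,0,0],[-1,0,0,0,-0.6],[-1,0,0,0.6,0],[-1,0,0,0.8,0],[-1,0,0,0.7,0],[-1,0,0,0.3,0],[-1,0,0,0.1,0],[-1,0,0,0.1,0],[-1,0,0,0.1,0],[-1,0,0,0.08,0],[-1,0,0,0.08,0],[-1,0,0,0,0],[-1,0,0,0,0]]}' 35
python3 d.py 424.2 234.7 138
```

```text
clock: 9.5
tcp_pos: [0.4244, 0.2352, 0.1391]
orientation: [0.0, 0.669, 0.743, -0.0]
wrist_force: [1.0, -0.4, -0.6]
finger_gap: 0.0207
grip_force: 34.4
t 9.5 tcp [424.4 235.2 139.1] yaw 95.98 tilt 0.01 delta units [-0.01 -0.01  0.03] gap 0.02069854071036903 F [ 1.  -0.4 -0.6]
```

```bash
python3 -m handwheel '{"deltas": [[-1,0,0,0.03,0],[-1,0,0,0,0],[0.2,0,0,0,0],[0.2,0,0,0,0],[0.2,0,0,0,0],[0.2,0,0,-0.3,0],[0.2,0,0,-0.9,0],[0.2,0,0,-0.9,0],[0.2,0,0,-0.5,0.6],[0.2,-0.7,0.17,0,0],[0.2,-0.8,0,0,0],[0.2,-0.8,0,0,0],[0.2,-0.53,0,0,0],[0.2,0,0,0,0],[0.2,0,0,0,0]]}' 35
python3 d.py 431.2 121.8 94; python3 w.py 44,62,88,18 w3
```

```text
clock: 11.38
tcp_pos: [0.4313, 0.1223, 0.2424]
orientation: [0.0, 0.707, 0.707, 0.0]
wrist_force: [-0.5, 0.2, 0.1]
finger_gap: 0.0514
grip_force: 0.0
t 11.375 tcp [431.3 122.3 242.4] yaw 89.97 tilt 0.05 delta units [-0.01 -0.01  3.71] gap 0.051355304559252815 F [-0.5  0.2  0.1]
44.0 344 [467.  34.] zmed 0.044 [569.4 244.7] [ 8.1 49.7] 6.8 circ [565.6 244.2] 24.9 rgb [103. 102.  96.]
44.0 436 [529.  61.] zmed 0.0439 [624.4 229.2] [24.1 59. ] 1.4 circ [636.5 229.5] 29.5 rgb [106. 104.  99.]
44.0 424 [533. 192.] zmed 0.0434 [646.7 125.4] [18.8 20.2] 12.7 circ [646.4 125.4] 10.5 rgb [223. 184. 135.]
44.0 411 [279. 197.] zmed 0.0435 [431.2 121.2] [19.7 18.9] 89.6 circ [430.9 121.3] 10.3 rgb [226. 189. 139.]
44.0 435 [494. 285.] zmed 0.044 [634.3  32.1] [80.1 30.6] 49.0 circ [645.8  22.2] 40.1 rgb [117. 114. 108.]
44.0 466 [536. 323.] zmed 0.0441 [673.2  -1. ] [68.  25.7] 50.5 circ [663.3   7.1] 34.0 rgb [117. 114. 109.]
62.0 8885 [269.  55.] zmed 0.0618 [424.9 230.2] [62.7 79. ] 10.5 circ [423.2 232.1] 46.4 rgb [224. 187. 139.]
62.0 373 [481.  34.] zmed 0.062 [569.5 241.1] [10.9 46.1] 0.5
[... 544 characters left out ...]
 circ [424.4 233.9] 10.6 rgb [224. 186. 137.]
18.0 315 [447.  34.] zmed 0.0181 [562.6 248.2] [19.7 57. ] 25.6 circ [556.4 245.3] 28.6 rgb [103. 102.  96.]
18.0 332 [506.  66.] zmed 0.0179 [624.7 226. ] [23.1 58.6] 10.7 circ [636.  228.1] 29.3 rgb [106. 104.  99.]
18.0 5008 [279. 187.] zmed 0.0179 [431. 121.] [72.1 72.1] 71.4 circ [431.1 121.1] 44.1 rgb [222. 185. 137.]
18.0 3180 [510. 183.] zmed 0.0178 [647.1 124.9] [65.4 65.6] 62.8 circ [647.3 125.1] 33.3 rgb [218. 181. 134.]
18.0 2615 [403. 276.] zmed 0.0179 [557.7  27.8] [52.  86.2] 38.6 circ [546.4  19.3] 43.7 rgb [219. 181. 134.]
18.0 345 [478. 271.] zmed 0.0181 [634.7  32. ] [80.3 31.3] 48.9 circ [646.3  21.8] 40.2 rgb [115. 112. 106.]
```

View pics/w3.png

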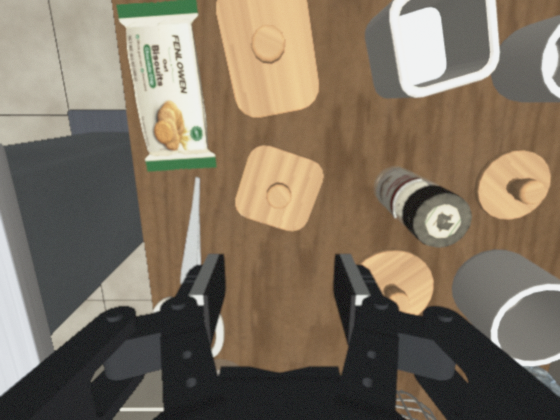

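The picture shows the oblong lid seated on its jar (knob (268,42), plate at 62 mm, yaw matching). The square lid is at (279,195), directly under the gripper.

```bash
python3 -m handwheel '{"deltas": [[0.2,-0.03,-0.01,0.8,0],[0.2,0,0,0.9,0],[0.2,0,0,0.9,0],[0.2,0,0,0.7,0],[0.2,0,0,0.3,0],[0.2,0,0,0.1,0],[0.2,0,0,0,0],[0.2,0,0,0,0],[-1,0,0,0,0],[-1,0,0,0,0],[-1,0,0,0,0],[-1,0,0,0,0],[-1,0,0,0,0]]}' 35
python3 d.py 431 121 94
python3 -m handwheel '{"deltas": [[-1,0,0,-0.3,0],[-1,0,0,-0.7,0],[-1,0,0,-0.9,0],[-1,0,0,-0.9,0],[-1,0,0,-0.7,0],[-1,0,0,-0.3,0],[-1,0.6,0.55,0,0],[-1,0.8,0.74,0,0],[-1,0.8,0.74,0,0],[-1,0.6,0.55,0,0],[-1,0.17,0.19,0,0],[-1,0,0,0,-0.9],[-1,0,0,0,-0.9],[-1,0,0,0,-0.9],[-1,0,0,0,-0.76],[-1,0,0,0,0],[-1,0,0,0,0]]}' 35
python3 d.py 541.9 240.2 154
```

```text
clock: 13.05
tcp_pos: [0.4311, 0.1208, 0.0944]
orientation: [0.0, 0.707, 0.707, 0.0]
wrist_force: [-1.1, -1.3, 5.1]
finger_gap: 0.0205
grip_force: 34.1
t 13.05 tcp [431.1 120.8  94.4] yaw 89.97 tilt 0.05 delta units [ 0.   -0.    0.01] gap 0.020508809945660587 F [-1.1 -1.3  5.1]
clock: 15.18
tcp_pos: [0.5412, 0.2392, 0.2456]
orientation: [-0.0, 0.466, 0.885, -0.0]
wrist_force: [0.3, 0.4, -0.0]
finger_gap: 0.021
grip_force: 34.5
t 15.175 tcp [541.2 239.2 245.6] yaw 124.43 tilt 0.05 delta units [0.01 0.03 2.29] gap 0.02103178074405553 F [ 0.3  0.4 -0. ]
```

Check the held lid's yaw (top at about 169 mm) before lowering.

```bash
python3 w.py 169.2,70
```

```text
169.2 10406 [278. 232.] zmed 0.1691 [539.9 241.5] [72.2 68.2] 16.2 circ [541.  239.4] 44.2 rgb [222. 186. 138.]
169.2 1023 [282. 316.] zmed 0.169 [558.6 215. ] [25.9 21.9] 34.0 circ [559.  215.2] 16.4 rgb [226. 191. 142.]
70.0 976 [291. 171.] zmed 0.0696 [535.7 262.7] [68.2 24.2] 20.0 circ [538.3 255.5] 34.3 rgb [237. 237. 235.]
70.0 370 [524. 343.] zmed 0.07 [801.8 250.9] [36.1 55. ] 2.5 circ [812.1 251.3] 28.5 rgb [119. 118. 110.]
```

```bash
python3 -m handwheel '{"deltas": [[-1,0.01,0.03,0.6,0],[-1,0,0,0.7,0],[-1,0,0,0.4,0],[-1,0,0,0.2,0],[-1,0,0,0.1,0],[-1,0,0,0.1,0],[-1,0,0,0.1,0],[-1,0,0,0.07,0],[-1,0,0,0,0],[-1,0,0,0,0]]}' 35
python3 d.py 541.9 240.2 154.2
python3 -m handwheel '{"deltas": [[-1,0,0,0.02,0],[-1,0,0,0,0],[0.2,0,0,0,0],[0.2,0,0,0,0],[0.2,0,0,0,0],[0.2,0,0,-0.3,0],[0.2,0,0,-0.9,0],[0.2,0,0,-0.9,0],[0.2,0,0,-0.3,0.9],[0.2,0,0,0,0.9],[0.2,0,0,0,0.9],[0.2,0,0,0,0.76],[0.2,-0.8,0.02,0,0],[0.2,-0.9,0.03,0,0],[0.2,-0.9,0.02,0,0],[0.2,0,0,0,0],[0.2,0,0,0,0]]}' 35
python3 d.py 544.5 16.3 94; python3 w.py 78,104,74,18 w4
```

```text
clock: 16.48
tcp_pos: [0.5424, 0.2406, 0.1552]
orientation: [0.0, 0.465, 0.885, 0.0]
wrist_force: [0.7, -0.4, 0.1]
finger_gap: 0.02
grip_force: 34.5
t 16.475 tcp [542.4 240.6 155.2] yaw 124.57 tilt 0.01 delta units [-0.   -0.02  0.02] gap 0.019956894367710847 F [ 0.7 -0.4  0.1]
clock: 18.6
tcp_pos: [0.5453, 0.1368, 0.251]
orientation: [0.0, 0.707, 0.707, 0.0]
wrist_force: [0.8, -0.6, 0.4]
finger_gap: 0.0513
grip_force: 0.0
t 18.6 tcp [545.3 136.8 251. ] yaw 89.95 tilt 0.06 delta units [-3.01 -0.02  3.92] gap 0.05133034157233986 F [ 0.8 -0.6  0.4]
78.0 10204 [274.  57.] zmed 0.0778 [541.9 241.4] [72.6 72.1] 16.0 circ [542.  241.3] 44.3 rgb [235. 204. 152.]
104.0 864 [274.  54.] zmed 0.1035 [542.4 241.3] [19.6 19.4] 64.4 circ [542.4 241.1] 10.2 rgb [237. 208. 153.]
104.0 1772 [276. 236.] zmed 0.1018 [542.7 121.6] [39.  38.4] 88.4 circ [543.  121.3] 19.8 rgb [170. 166. 149.]
74.0 339 [413. 298.] zmed 0.0735 [661.7  51.5] [ 9.5 46.7] 81.3 circ [661.2  47.8] 23.4 rgb [231. 231. 230.]
18.0 3006 [385. 196.] zmed 0.0179 [647.5 125.1] [64.1 66.2] 6.2 circ [648.3 125.1] 33.2 rgb [233. 204. 151.]
18.0 4230 [279. 294.] zmed 0.0179 [544.8  16.4] [87.1 86.7] 57.7 circ [545.  16.] 44.2 rgb [234. 204. 152.]
18.0 254 [530. 299.] zmed 0.018 [812.7  14.4] [58.6  8. ] 25.0 circ [813.7  12.4] 29.3 rgb [134. 133. 126.]
```

View pics/w4.png

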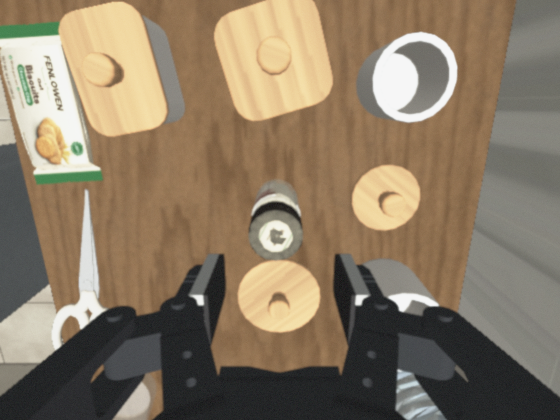

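The square lid is seated (knob (274,54), plate at 78 mm, yaw 16°) and the spice jar is untouched. The large lid knob is at (279,308), so I'll go there next.

```bash
python3 -m handwheel '{"deltas": [[0.2,-0.6,0,0,0],[0.2,-0.9,-0.02,0,0],[0.2,-0.9,0,0,0],[0.2,-0.6,0,0,0],[0.2,0,0,0.7,0],[0.2,0,0,0.9,0],[0.2,0,0,0.9,0],[0.2,0,0,0.8,0],[0.2,0,0,0.4,0],[0.2,0,0,0.2,0],[0.2,0,0,0,0],[0.2,0,0,0,0],[-1,0,0,0,0],[-1,0,0,0,0],[-1,0,0,0,0],[-1,0,0,0,0],[-1,0,0,0,0]]}' 35
python3 d.py 544.8 16.3 94
python3 -m handwheel '{"deltas": [[-1,0,0,-0.3,0],[-1,0,0,-0.7,0],[-1,0,0,-0.9,0],[-1,0,0,-0.9,0],[-1,0,0,-0.5,0],[-1,0,0,0,0],[-1,0,0,0,0]]}' 35
python3 d.py 655.5 15.2 158; python3 w.py 74,150
```

```text
clock: 20.78
tcp_pos: [0.5448, 0.0165, 0.0951]
orientation: [0.001, 0.707, 0.707, 0.0]
wrist_force: [-1.1, 0.4, 5.9]
finger_gap: 0.0208
grip_force: 34.2
t 20.775 tcp [544.8  16.5  95.1] yaw 89.97 tilt 0.09 delta units [-0.    0.    0.03] gap 0.020756931339877438 F [-1.1  0.4  5.9]
clock: 21.65
tcp_pos: [0.5437, 0.0166, 0.2255]
orientation: [-0.0, 0.707, 0.707, -0.0]
wrist_force: [0.5, -0.0, -1.6]
finger_gap: 0.0205
grip_force: 34.3
t 21.65 tcp [543.7  16.6 225.5] yaw 89.97 tilt 0.07 delta units [-0.03  2.8   1.68] gap 0.020539661757797836 F [ 0.5 -0.  -1.6]
74.0 2910 [437. 212.] zmed 0.0736 [655.2  14.8] [83.4 83.4] 73.5 circ [655.2  14.7] 42.3 rgb [230. 231. 229.]
74.0 340 [ 66. 332.] zmed 0.0741 [367.7 -82.7] [11.9 55. ] 77.8 circ [366.5 -88.2] 27.5 rgb [169. 161. 149.]
74.0 350 [ 16. 370.] zmed 0.0741 [ 325.5 -115.3] [49.7 10.1] 85.6 circ [ 329.5 -115.6] 24.9 rgb [82. 81. 77.]
150.0 12584 [279. 232.] zmed 0.1482 [543.3  27.3] [65.7 87. ] 89.6 circ [543.4  16.4] 43.8 rgb [230. 198. 147.]
150.0 1415 [280. 321.] zmed 0.1482 [543.4 -15.1] [27.3 23.9] 0.7 circ [543.6 -15.2] 16.4 rgb [238. 212. 158.]
```

```bash
python3 -m handwheel '{"deltas": [[-1,0,0.5,0,0],[-1,-0.04,0.8,0,0],[-1,0,0.8,0,0],[-1,0,0.5,0,0],[-1,0,0.19,0,0],[-1,0,0,0,0],[-1,0,0,0.4,0],[-1,0,0,0.5,0],[-1,0,0,0.3,0],[-1,0,0,0.1,0],[-1,0,0,0.1,0],[-1,0,0,0.1,0],[-1,0,0,0.1,0],[-1,0,0,0,0],[-1,0,0,0,0]]}' 35
python3 d.py 655.2 14.8 159.1
```

```text
clock: 23.58
tcp_pos: [0.656, 0.0149, 0.1625]
orientation: [0.0, 0.707, 0.707, 0.0]
wrist_force: [-0.2, -0.1, -0.9]
finger_gap: 0.0207
grip_force: 34.4
t 23.575 tcp [656.   14.9 162.5] yaw 89.97 tilt 0.02 delta units [-0.   -0.02  0.08] gap 0.02067329870200455 F [-0.2 -0.1 -0.9]
```

```bash
python3 -m handwheel '{"deltas": [[-1,0,-0.01,0.05,0],[-1,0,0,0.03,0],[-1,0,0,0.01,0],[-1,0,0,0,0],[0.2,0,0,0,0],[0.2,0,0,0,0],[0.2,0,0,0,0],[0.2,0,0,-0.3,0],[0.2,0,0,-0.8,0],[0.2,0,0,-0.8,0],[0.2,0,0,-0.3,0],[0.2,0.5,-0.2,0,0],[0.2,0.8,0,0,0],[0.2,0.8,0,0,0],[0.2,0.65,0,0,0],[0.2,0,0,0,0],[0.2,0,0,0,0]]}' 35
python3 d.py 647.1 125.2 94; python3 w.py 82,108,64,18,44 w5
```

```text
clock: 25.7
tcp_pos: [0.6466, 0.1253, 0.2456]
orientation: [-0.001, 0.707, 0.707, -0.001]
wrist_force: [-0.4, 0.4, 0.6]
finger_gap: 0.0509
grip_force: 0.0
t 25.7 tcp [646.6 125.3 245.6] yaw 90.01 tilt 0.12 delta units [0.   0.02 3.79] gap 0.05088093335334742 F [-0.4  0.4  0.6]
82.0 499 [517.  41.] zmed 0.082 [805.9 235.4] [17.5 58.7] 44.2 circ [809.8 239.2] 29.5 rgb [118. 117. 110.]
82.0 411 [505. 146.] zmed 0.082 [810.  163.4] [63.4 55.1] 89.5 circ [818.6 163.4] 36.9 rgb [130. 129. 122.]
82.0 479 [491. 256.] zmed 0.0819 [812.4  86.6] [66.9 13.3] 51.3 circ [817.4  82.5] 33.4 rgb [139. 137. 130.]
82.0 6153 [290. 327.] zmed 0.0819 [654.8  17.4] [87.5 82.8] 10.6 circ [655.2  14.8] 44.2 rgb [236. 208. 156.]
108.0 462 [538.  26.] zmed 0.1079 [794.8 240.4] [ 8.  33.9] 41.3 circ [797.1 242.5] 16.9 rgb [117. 116. 109.]
108.0 404 [516. 150.] zmed 0.108 [798.9 167.8] [42.3 34.1] 88.6 circ [805.5 167.6] 23.6 rgb [131. 130. 122.]
108.0 379 [498. 283.] zmed 0.1078 [802.3  77.9] [41.1 10.8] 58.9 circ [806.7  75.3] 20.6 rgb [139. 137. 129.]
108.0 416 [291. 354.] zmed 0.1075 [655.6  15.1] [19.3 19. 
[... 865 characters left out ...]
] 43.4 circ [799.8 211.4] 55.6 rgb [125. 124. 116.]
18.0 3195 [281. 186.] zmed 0.0179 [647.8 124.9] [64.8 64.5] 45.0 circ [648. 125.] 32.9 rgb [238. 211. 158.]
18.0 385 [464. 215.] zmed 0.0181 [819.2  95. ] [90.  30.9] 66.4 circ [809.2  99.3] 45.2 rgb [134. 133. 125.]
44.0 575 [23. 54.] zmed 0.0441 [451.5 234. ] [76.9 16. ] 88.8 circ [444.  234.1] 38.4 rgb [140. 138. 130.]
44.0 782 [494.  83.] zmed 0.044 [801.7 208.7] [82.6 96.5] 38.0 circ [805.6 211.2] 60.2 rgb [125. 124. 116.]
44.0 504 [479. 224.] zmed 0.0439 [819.5  96.1] [89.2 32.5] 68.4 circ [807.8 100.8] 44.7 rgb [134. 133. 125.]
44.0 400 [281. 195.] zmed 0.0435 [647.8 125. ] [19.1 19.7] 0.4 circ [648.  125.2] 10.3 rgb [241. 215. 159.]
```

View pics/w5.png

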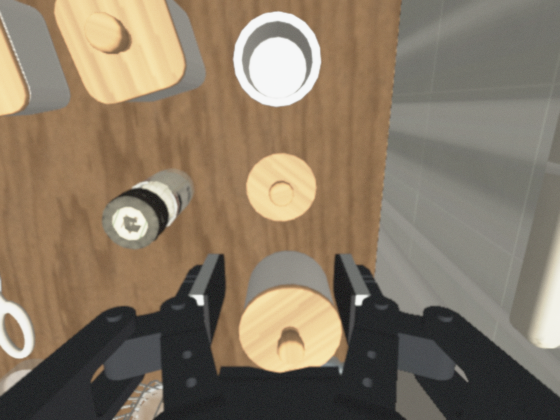

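The large lid is seated (plate at 82 mm). The small lid is at (281,195) and its jar at (277,58).

```bash
python3 -m handwheel '{"deltas": [[0.2,0,0.03,0.7,0],[0.2,0,0,0.9,0],[0.2,0,0,0.9,0],[0.2,0,0,0.7,0],[0.2,0,0,0.4,0],[0.2,0,0,0.18,0],[0.2,0,0,0,0],[0.2,0,0,0,0],[-1,0,0,0,0],[-1,0,0,0,0],[-1,0,0,0,0],[-1,0,0,0,0],[-1,0,0,0,0]]}' 35
python3 d.py 647.6 125.1 94
python3 -m handwheel '{"deltas": [[-1,0,0,-0.3,0],[-1,0,0,-0.7,0],[-1,0,0,-0.9,0],[-1,0,0,-0.8,0],[-1,0,0,-0.3,0],[-1,0.5,-0.08,0,0],[-1,0.8,0,0,0],[-1,0.8,0,0,0],[-1,0.52,0,0,0],[-1,0,0,0,0],[-1,0,0,0,0]]}' 35
python3 d.py 644.4 229.9 148.5; python3 w.py 138
```

```text
clock: 27.38
tcp_pos: [0.6491, 0.125, 0.0963]
orientation: [0.0, 0.707, 0.707, 0.0]
wrist_force: [-1.1, 0.9, 4.5]
finger_gap: 0.0204
grip_force: 34.2
t 27.375 tcp [649.1 125.   96.3] yaw 89.98 tilt 0.07 delta units [ 0.   -0.04  0.06] gap 0.020430915374228493 F [-1.1  0.9  4.5]
clock: 28.75
tcp_pos: [0.6453, 0.2294, 0.2148]
orientation: [-0.0, 0.707, 0.707, -0.001]
wrist_force: [-0.6, 0.3, -1.3]
finger_gap: 0.0207
grip_force: 34.4
t 28.75 tcp [645.3 229.4 214.8] yaw 89.97 tilt 0.08 delta units [ 0.01 -0.02  1.66] gap 0.02071321824585082 F [-0.6  0.3 -1.3]
138.0 6025 [277. 235.] zmed 0.1365 [644.3 240.2] [65.1 43.6] 1.8 circ [644.5 229.7] 32.7 rgb [229. 196. 146.]
138.0 567 [279. 309.] zmed 0.1365 [645.2 203.5] [24.8 13.7] 0.7 circ [645.2 203.7] 12.9 rgb [232. 201. 149.]
138.0 348 [540. 356.] zmed 0.1378 [787.6 173. ] [20.   7.8] 66.2 circ [790.7 171.6] 10.0 rgb [127. 126. 119.]
```

```bash
python3 -m handwheel '{"deltas": [[-1,0.01,0,0.4,0],[-1,0,0,0.4,0],[-1,0,0,0.3,0],[-1,0,0,0.1,0],[-1,0,0,0.1,0],[-1,0,0,0.1,0],[-1,0,0,0.1,0],[-1,0,0,0.07,0],[-1,0,0,0,0],[-1,0,0,0,0]]}' 35
python3 d.py 644.4 229.9 150.3
```

```text
clock: 30.05
tcp_pos: [0.6456, 0.2301, 0.1528]
orientation: [0.0, 0.707, 0.707, 0.0]
wrist_force: [-0.1, 0.4, -1.1]
finger_gap: 0.0206
grip_force: 34.4
t 30.05 tcp [645.6 230.1 152.8] yaw 89.97 tilt 0.02 delta units [-0.01 -0.03  0.06] gap 0.02056619529098253 F [-0.1  0.4 -1.1]
```

```bash
python3 -m handwheel '{"deltas": [[-1,0,0,0.04,0],[-1,0,0,0.03,0],[-1,0,0,0,0],[0.2,0,0,0,0],[0.2,0,0,0,0],[0.2,0,0,0,0],[0.2,0,0,-0.3,0],[0.2,0,0,-0.8,0],[0.2,0,0,-0.9,0],[0.2,0,0,-0.9,0],[0.2,-0.8,-0.5,0,0],[0.2,-0.9,-0.8,0,0],[0.2,-0.9,-0.8,0,0],[0.2,-0.6,-0.3,0,0],[0.2,0,0,0,0],[0.2,0,0,0,0]]}' 35
python3 w.py 72,78,82,62 w6 | awk '$2>2000'
python3 - <<'E'
from h import *
c=cam("side");save(c,"side1")
E
```

```text
clock: 32.05
tcp_pos: [0.5501, 0.1025, 0.2667]
orientation: [0.0, 0.707, 0.707, 0.001]
wrist_force: [0.8, -0.8, 0.4]
finger_gap: 0.051
grip_force: 0.0
72.0 4712 [406.  37.] zmed 0.0718 [645.  222.7] [50.2 64.9] 90.0 circ [645.2 230. ] 32.9 rgb [239. 214. 161.]
78.0 5796 [269.  32.] zmed 0.0778 [542.8 223.7] [46.  79.6] 89.8 circ [542.9 235.2] 41.1 rgb [239. 214. 160.]
82.0 3165 [410. 277.] zmed 0.082 [665.9  29. ] [53.1 75.8] 33.7 circ [660.4  24.3] 41.8 rgb [237. 210. 158.]
62.0 5853 [118.  45.] zmed 0.0618 [426.4 223.7] [62.4 65.7] 10.4 circ [423.2 224.9] 41.4 rgb [240. 216. 162.]
```

View pics/side1.png

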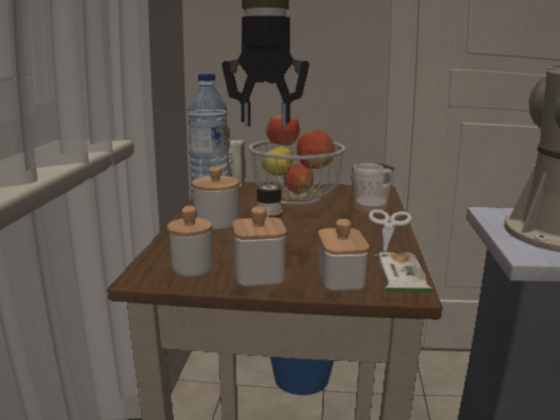

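The side view shows all four lids flat on their jars: large (216,185), small (191,228), square (259,228) and oblong (343,240). The spice jar stands at (269,198), and the arm is clear of everything.

```bash
python3 -c "from workcell import hand_in; print(hand_in())"
```

```text
the job is handed in; nothing more can be done
None
```

All four lids are seated flat on their own jars, the spice jar was left alone, and the job was handed in at about 32 s on the robot's clock.

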